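# Press a printing plate onto its mount

### The arm

A 7-joint arm with a two-finger parallel gripper is mounted at the origin on the work surface. World frame = base frame: x ahead of the robot, y to its left, z up, the work surface at z = 0. Lengths are in m, angles in rad, forces in N, time in s.
With the tool pointing down it reaches from about 0.35 to 0.9 m from the base axis. Payload 8.1 kg.
Tool frame: the origin (TCP) lies midway between the tips of the shut fingers; the grasp point (between the pads) lies 19 mm behind it; z points along the fingers, y is the line along which they close (so a half turn about z gives the same grasp; the last joint's range is limited). The gripper opens to 92 mm and grips with 3 to 60 N. Pads are 19 mm wide; open, the fingers measure 130 mm over their backs; the gripper's body (75 mm by 190 mm) begins 47 mm behind the grasp point.
Start: joints at [1.224, 0.434, 0.025, 1.573, -0.012, 1.134, -0.075], TCP at [0.151, -0.607, 0.227] pointing down, gripper open.
Joint ranges: [-2.62, 2.62], [-0.44, 2.09], [-1.27, 1.32], [0.08, 2.57], [-1.32, 4.46], [0.12, 2], [-2.74, 2.74]. Speed limits (rad/s): [2.22, 2.22, 3.01, 3.01, 3.14, 3.14, 3.14].

### API

Orientations are given as a rotation vector (axis times angle).
In Python, from cell import arm gives the robot as it stands.
- The arm moves only by the tool carry_out, never from a script. Its arguments are lists of equal length, an entry for each row: "claw": the finger opening in cm, from 0 to 9.18; "delta_pos": the shift along the tool's x, y, z in cm, a list of three; "angular": the turn, a rotation vector about the tool's x, y, z in rad, a list of three. In form: {"claw": [claw, ...], "delta_pos": [[dx, dy, dz], ...], "angular": [[ax, ay, az], ...]}. A call has 1 to 20 rows; each row shifts and turns the commanded pose from where the row before left it, along the tool's axes as they then stand; what a row does not reach is not made up. A row lasts 1/10 s, in which the tool goes at most 50 mm and 8.59 degrees, less where a joint would pass 70% of its speed; a pose out of reach is approached as far as the arm can. A call with a gripper value outside its range is refused whole. The fingers move at their own pace and stop on an object; "force" is the grip in N (left out, the last holds). Time passes only in rows, so rows that do not move let the fingers close. It gives the time, the measured TCP pose, the force, the opening and the grip force at its end, in the units of the state.
- arm.observe(): the state, without advancing time (a new reading comes with each control period).
- arm.get_image(name): name is "side" or "top"; returns a dict with "frame" (420x560x3 uint8, red, green, blue), "mtx" (3x3 intrinsics, pixels), "T" (4x4, takes a point from camera to world coordinates). Camera axes: x right, y down, z forward; pixel columns grow to the right and rows downward; lengths in m; the calibration is good to about 2 mm. A picture is of the moment at which its call begins. There is no depth.
- arm.sign_off(): hands the job in; it is judged then, once.
Trained networks look in a picture, given as the dict that the camera call returned (one of the last four; its "shot" number tells which), for a name from the list of things; names that differ only in an ending like _2 or _b are one class to them, and where a whole thing is asked for, a point or a joint stands for the part that bears it (a point fixed in the world has none). Each returns a list of dicts, best first, with "conf" (0 to 1); they miss things now and then, are a little off and sometimes report something else, mostly with a low value. They report only what shows in the picture. A call takes as long as a camera call. They do not tell look-alikes from the thing itself.
- arm.look_for(label, picture): "centre" ([column, row] as shares, 0 to 1, of the picture: columns of its width, rows of its height, amid what is visible of it).
- arm.trace(label, picture): "region" (420x560 bool, what is visible of it) and "centre" ([column, row] as shares, 0 to 1, of the picture: columns of its width, rows of its height, amid what is visible of it).
- arm.place_of(label, picture): "centre" ([column, row] as shares, 0 to 1, of the picture: columns of its width, rows of its height: a listed point, or the origin of a listed thing).
The state is a dict: "clock": time; "joints": joint angles; "dq": joint speeds; "joint_efforts": joint torques, N m; "position": TCP position; "ee_rot": TCP orientation; "force": force on the tool from outside, world axes, zero at the start; "ft_torque": the same for the moment, N m; "width": opening from 0.0 (shut) to 1.0 (fully open); "gripper_force": force on a finger pad.
Only numpy, scipy, OpenCV 4.12 (cv2) and the standard library are available. Lean on these libraries where they do the work, as an engineer would, in place of code of your own. Each camera call takes 0.05 s, during which the arm holds its last target. There are 200 camera calls.

### The job

The printing plate has to be pressed onto its wooden mount: on the grey pressing bed lay the wooden block, on it the metal plate (relief up), then the cork pad, and last stand the weight upright on top, in that order, each one centred on what is below, with the three flat pieces squared up lengthwise along the bed. Lower the weight gently, never drop it, and do not disturb the ink tin, the oil can and the cone of twine.

Things in the scene. Friction and masses are not known exactly. Their poses are not given: they have to be found in the camera images.
- bed: the target: grey painted flat iron slab fixed to the bench, 150 (x, its length) x 110 (y) x 14 mm high, with four white corner marks that frame a 90 x 60 mm place at its middle; origin at the centre of its underside, so its top is at +14 mm; z up. It does not move during the work
- block: loose plain wooden mount, 90 (x, its length) x 60 (y) x 18 mm high, about 70 g; origin at the centre of its underside, z up. Grip it across its 60 mm width (y)
- plate: loose metal printing plate, 72 (x, its length) x 46 (y) mm, 7 mm thick plus 2 mm raised border and ornament on its upper face (9 mm in all), about 80 g; origin at the centre of its underside, z up. It lies relief up at the start. Grip it across its 46 mm width (y)
- pad: loose plain stiff cork pad, 100 (x, its length) x 56 (y) x 10 mm high, about 30 g; origin at the centre of its underside, z up. Grip it across its 56 mm width (y)
- weight: loose round steel weight, 56 mm diameter and 28 mm high, with an upright black cylindrical handle on its middle, 26 mm diameter, from 28 to 62 mm above its underside, 0.5 to 0.8 kg; origin at the centre of its underside, z up along the handle. Grip it by the handle, from any side
- tin: bystander: ink tin with a white lid, 76 mm diameter, 54 mm high; origin at the centre of its underside
- oilcan: bystander: brass oil can with a thin spout, 64 mm diameter, 125 mm high; origin at the centre of its underside
- twine: bystander: pale cone of twine, 64 mm diameter at its foot, 72 mm high; origin at the centre of its underside
There are look-alikes about, which are no part of the job. Of the things like the pad, leave any that is green; of the rest the larger one is meant.

How it is judged:
On the way, in this order (a step that is already met when the one before it is completed fails the run):
1. the wooden block lies centred and square on the bed, let go (horizontal distance between block and bed below 0.012 m and z of block in the frame of bed between 0.01 and 0.018 m and angle between the x axis of block and the x axis of bed, either way round below 0.2 rad and linear speed of block below 0.02 m/s and angular speed of block below 0.2 rad/s and angle between block's own z axis and vertical below 0.1 rad and contact force between the fingers and block below 0.1 N), for 0.2 s.
2. the printing plate lies relief up, centred and square on the block, let go (horizontal distance between plate and block below 0.01 m and z of plate in the frame of block between 0.014 and 0.022 m and angle between the x axis of plate and the x axis of block, either way round below 0.2 rad and linear speed of plate below 0.02 m/s and angular speed of plate below 0.2 rad/s and angle between plate's own z axis and vertical below 0.1 rad and contact force between the fingers and plate below 0.1 N), for 0.2 s.
3. the cork pad lies centred and square on the plate, let go (horizontal distance between pad and plate below 0.01 m and z of pad in the frame of plate between 0.005 and 0.013 m and angle between the x axis of pad and the x axis of plate, either way round below 0.2 rad and linear speed of pad below 0.02 m/s and angular speed of pad below 0.2 rad/s and angle between pad's own z axis and vertical below 0.1 rad and contact force between the fingers and pad below 0.1 N), for 0.2 s.
4. the weight stands upright in the middle of the pad, let go (horizontal distance between weight and pad below 0.012 m and z of weight in the frame of pad between 0.006 and 0.014 m and linear speed of weight below 0.02 m/s and angular speed of weight below 0.2 rad/s and angle between weight's own z axis and vertical below 0.1 rad and contact force between the fingers and weight below 0.1 N), for 0.2 s.
At the end, for the whole second after the job is handed in: At rest, level, released: block on bed within 12 mm of its centre; plate (relief up) on block and pad on plate, each within 10 mm of the centre below; all three lengthwise parallel within 0.2 rad, either way round; weight upright on the pad within 12 mm of its centre (horizontal distance between block and bed below 0.012 m and z of block in the frame of bed between 0.01 and 0.018 m and angle between the x axis of block and the x axis of bed, either way round below 0.2 rad and linear speed of each of block, plate, pad, weight below 0.02 m/s and angular speed of each of block, plate, pad, weight below 0.2 rad/s and angle between each of block, plate, pad, weight's own z axis and vertical below 0.1 rad and horizontal distance between plate and block below 0.01 m and z of plate in the frame of block between 0.014 and 0.022 m and angle between the x axis of plate and the x axis of block, either way round below 0.2 rad and horizontal distance between pad and plate below 0.01 m and z of pad in the frame of plate between 0.005 and 0.013 m and angle between the x axis of pad and the x axis of plate, either way round below 0.2 rad and horizontal distance between weight and pad below 0.012 m and z of weight in the frame of pad between 0.006 and 0.014 m); the robot touches nothing.
It fails at once if the ink tin is disturbed (moved more than 25 mm or tipped) (distance of tin from where it was at the start of the episode above 0.025 m or angle between tin's own z axis and vertical above 0.35 rad).
It fails at once if the oil can is disturbed (moved more than 25 mm or tipped) (distance of oilcan from where it was at the start of the episode above 0.025 m or angle between oilcan's own z axis and vertical above 0.35 rad).
It fails at once if the cone of twine is disturbed (moved more than 25 mm or tipped) (distance of twine from where it was at the start of the episode above 0.025 m or angle between twine's own z axis and vertical above 0.35 rad).
It fails at once if the weight is let fall (moves out of the fingers' hold at over 0.4 m/s, a drop of some 8 mm) (contact force between the fingers and weight below 0.1 N and linear speed of weight above 0.4 m/s).
It fails at once if the weight is slammed onto the pad (more than 70 N) (contact force between weight and pad above 70 N).
It also fails if it takes over 120 s, if anything falls off the work surface, if the arm or the gripper's body presses on something with over 40 N, if the wrist force passes 120 N, or if a joint passes its speed limit or range.

## Working session

There is one attempt and no reset: what is moved stays moved. The work goes in short steps, Python scripts to look and compute and a tool call to move; the robot and the scene stay as the last step left them, time stands still between calls to the robot, and variables do not carry over. Pictures are saved under pics/ and viewed, at most 14 in all, crops included, and the job is handed in when it is done.

Besides the shell and the picture viewer there is one more tool, called after ">>>" in YAML: its name, and indented under it one key for each argument. carry_out: Moves the arm, as the interface text tells. Its arguments: {"type":"object","properties":{"claw":{"type":"array","items":{"type":"number"}},"delta_pos":{"type":"array","items":{"type":"array","items":{"type":"number"}}},"angular":{"type":"array","items":{"type":"array","items":{"type":"number"}}},"force":{"type":"number"}},"required":["claw","delta_pos","angular"]}

```bash
mkdir -p pics; ls
python3 - <<'E'
from cell import arm
import cv2, numpy as np
s=arm.observe(); print({k:np.round(v,3).tolist() for k,v in s.items()})
for n in ("top","side"):
    p=arm.get_image(n); cv2.imwrite(f"pics/{n}0.png",p["frame"][:,:,::-1])
    print(n,np.round(p["mtx"],1).tolist(),np.round(p["T"],3).tolist())
    for l in ("bed","block","plate","pad","weight","tin","oilcan","twine"):
        print(l,[(np.round(np.array(d["centre"])*[560,420],1).tolist(),round(d["conf"],2)) for d in arm.place_of(l,p)])
E
```

```text
pics
{'clock': 0.0, 'joints': [1.224, 0.435, 0.025, 1.574, -0.012, 1.134, -0.075], 'dq': [-0.001, -0.0, 0.001, -0.003, -0.001, -0.002, 0.001], 'joint_efforts': [-0.0, -66.785, 0.985, -31.446, -0.061, 0.043, 0.0], 'position': [0.151, -0.606, 0.226], 'ee_rot': [-3.117, -0.382, 0.001], 'force': [-0.274, 0.313, -0.73], 'ft_torque': [0.025, 0.007, 0.018], 'gripper_force': 0.0, 'width': 0.998}
top [[462.7, 0.0, 290.9], [0.0, 462.7, 208.3], [0.0, 0.0, 1.0]] [[-0.029, -0.987, 0.159, 0.361], [-1.0, 0.027, -0.011, -0.041], [0.006, -0.159, -0.987, 1.219], [0.0, 0.0, 0.0, 1.0]]
bed [([292.9, 244.9], 0.91)]
block [([290.1, 242.5], 0.64), ([221.9, 188.0], 0.55)]
plate [([419.1, 237.1], 0.55)]
pad [([213.6, 251.7], 0.79), ([177.3, 295.2], 0.74), ([157.7, 240.5], 0.57), ([415.8, 238.3], 0.27)]
weight [([361.8, 185.6], 0.79)]
tin [([157.9, 158.0], 0.95)]
oilcan [([281.0, 133.4], 0.63), ([223.7, 189.3], 0.52)]
twine [([420.2, 164.4], 0.82)]
side [[383.6, 0.0, 277.8], [0.0, 383.6, 210.3], [0.0, 0.0, 1.0]] [[-0.967, -0.201, 0.16, 0.413], [-0.256, 0.724, -0.641, 0.513], [0.013, -0.66, -0.751, 0.693], [0.0, 0.0, 0.0, 1.0]]
bed [([316.9, 223.3], 0.92)]
block [([228.5, 274.1], 0.97)]
plate [([340.3, 142.5], 0.63), ([265.5, 374.9], 0.38)]
pad [([355.3, 367.9], 0.82), ([303.3, 303.7], 0.72), ([266.7, 375.0], 0.63)]
weight [([277.3, 164.1], 0.68)]
tin [([150.6, 345.6], 0.75)]
oilcan [([190.3, 209.9], 0.82)]
twine [([270.4, 120.7], 0.57), ([227.9, 276.7], 0.19)]
```

View pics/top0.png

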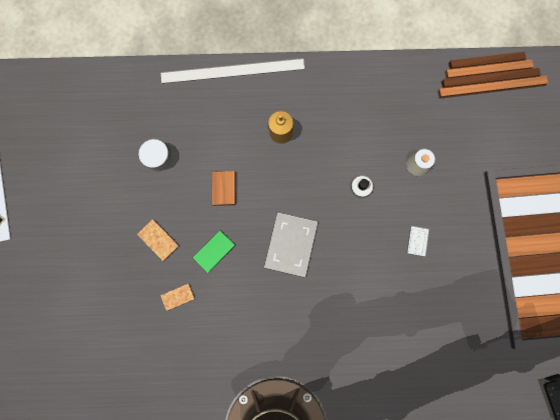

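View pics/side0.png

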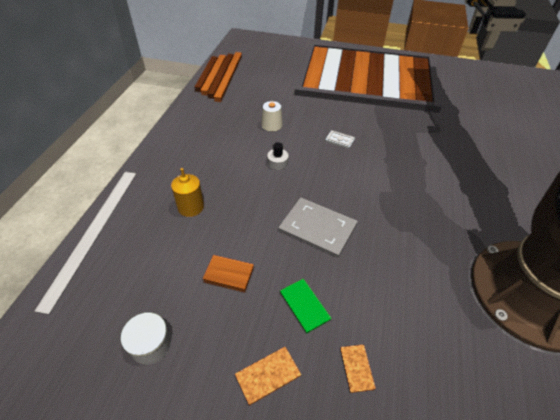

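The top view shows three pad-like things: the green one at (214,252), which is excluded, a large cork at (157,240) and a small cork at (177,296). The pad is the larger cork at (157,240), or (267,375) in the side view. The rest in the top view: block (224,188), plate (418,241), weight (362,186), bed (291,245), tin (153,155), oil can (281,127) and twine (423,162).

I'll fit the known sizes to the traced masks in both views, and confirm the pad in a crop.

```bash
cat > fit.py <<'E'
from cell import arm
import cv2, numpy as np
from scipy.optimize import minimize
DIM=dict(bed=(.150,.110,.014),block=(.090,.060,.018),plate=(.072,.046,.009),pad=(.100,.056,.010))
CYL=dict(weight=[(.028,0,.028),(.013,.028,.062)],tin=[(.038,0,.054)],oilcan=[(.032,0,.07)],twine=[(.032,0,.06)])
def proj(p,P):
    c=(P-p["T"][:3,3])@p["T"][:3,:3]
    return (c[:,:2]/c[:,2:])@np.diag(np.diag(p["mtx"])[:2])+p["mtx"][:2,2]
def ray(p,uv,z):
    d=p["T"][:3,:3]@np.linalg.solve(p["mtx"],[uv[0],uv[1],1]); o=p["T"][:3,3]
    return o+d*(z-o[2])/d[2]
def parts(l,x,y,a,z):
    if l in DIM:
        L,W,H=DIM[l]; c,s=np.cos(a),np.sin(a)
        return [np.array([[x+c*i*L/2-s*j*W/2,y+s*i*L/2+c*j*W/2,z+k*H] for i in(-1,1) for j in(-1,1) for k in(0,1)])]
    t=np.linspace(0,2*np.pi,40)
    return [np.vstack([np.c_[x+r*np.cos(t),y+r*np.sin(t),0*t+z+h] for h in hs]) for r,*hs in CYL[l]]
S=4
def render(l,p,v,z):
    m=np.zeros((420*S,560*S),np.uint8)
    for P in parts(l,v[0],v[1],v[2],z):
        q=((proj(p,P)+.5)*S-.5).astype(np.float32)
        cv2.fillConvexPoly(m,cv2.convexHull(np.round(q*16).astype(np.int32)),1,shift=4)
    return m
def pick(l,p,xy,z):
    "mask nearest the expected point"
    u=proj(p,np.array([[xy[0],xy[1],z]]))[0]
    c=[d for d in arm.trace(l,p)]
    if not c: return None
    d=min(c,key=lambda d:np.hypot(*(np.array(d["centre"])*[560,420]-u)))
    return d["region"] if np.hypot(*(np.array(d["centre"])*[560,420]-u))<20 else None
def fit(l,pics,xy,z=0.,yaws=None):
    ms=[(p,m) for p in pics if (m:=pick(l,p,xy,z)) is not None]
    ms=[(p,cv2.resize(m.astype(np.uint8),None,fx=S,fy=S,interpolation=cv2.INTER_NEAREST)) for p,m in ms]
    if not ms: return None
    def f(v):
        return sum(np.count_nonzero(render(l,p,v,z)!=m)/max(1,m.sum()) for p,m in ms)/len(ms)
    best=None
    for a in (yaws if yaws is not None else ([0] if l in CYL else np.arange(0,np.pi,np.pi/8))):
        s0=np.array([[*xy,a]]*4)+np.array([[0,0,0],[.012,0,0],[0,.012,0],[0,0,.25]])
        r=minimize(f,s0[0],method="Nelder-Mead",options=dict(initial_simplex=s0,maxfev=120,xatol=2e-4,fatol=1e-4))
        if best is None or r.fun<best.fun: best=r
    return np.round(best.x,4).tolist(),round(best.fun,3),len(ms)
E
python3 - <<'E'
from fit import *
t=arm.get_image("top"); s=arm.get_image("side")
g=dict(bed=(292,245),block=(224,188),plate=(418,241),pad=(157,240),weight=(362,187),tin=(154,156),oilcan=(281,130),twine=(421,164))
for l,uv in g.items():
    xy=ray(t,uv,.01)[:2]
    for n,ps in(("both",[t,s]),("top",[t])) if l in("bed","pad","block","plate","weight") else (("both",[t,s]),):
        print(l,n,fit(l,ps,xy))
c=np.hstack([cv2.resize(p["frame"][b:b+100,a:a+130,::-1],None,fx=3,fy=3,interpolation=cv2.INTER_CUBIC) for p,a,b in((t,125,210),(s,235,320))])
cv2.imwrite("pics/pad.png",c)
E
```

```text
bed both ([0.4597, -0.0511, 2.889], np.float64(0.041), 2)
bed top ([0.4604, -0.0509, 2.8888], np.float64(0.03), 1)
block both ([0.6153, 0.1243, 3.1306], np.float64(0.069), 2)
block top ([0.6154, 0.1252, 3.1037], np.float64(0.054), 1)
plate both ([0.4599, -0.384, -0.1997], np.float64(0.084), 2)
plate top ([0.4605, -0.3845, -0.2167], np.float64(0.062), 1)
pad both ([0.4799, 0.2981, 0.7559], np.float64(0.028), 1)
pad top None
weight both ([0.6077, -0.2412, 0.0776], np.float64(0.081), 2)
weight top ([0.609, -0.2408, 0.0253], np.float64(0.064), 1)
tin both ([0.7037, 0.3003, 0.0889], np.float64(0.105), 2)
oilcan both ([0.7692, -0.0332, 0.1168], np.float64(0.099), 2)
twine both ([0.6652, -0.3989, -0.1186], np.float64(0.148), 2)
```

View pics/pad.png

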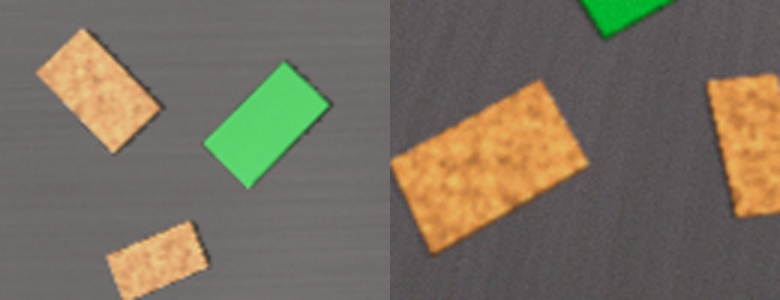

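The crop shows the large cork at top (157,240) and side (267,375). The small one at top (177,296) is clearly smaller, and the third is green. The large cork fits 100×56 mm with a residual of 0.03, so it is the pad. Next I plan the moves.

```bash
cat > plan.py <<'E'
import sys, numpy as np
from scipy.spatial.transform import Rotation as R
from cell import arm
def goto(x,y,z,yaw,n=None):
    "tool-frame shift (cm) and turn to bring TCP to x,y,z with closing axis y at object yaw+90deg"
    s=arm.observe(); r=R.from_rotvec(s["ee_rot"]); M=r.as_matrix()
    p=np.array(s["position"]); d=np.array([x,y,z])-p
    cur=np.arctan2(M[1,1],M[0,1])                      # heading of tool y
    da=(yaw+np.pi/2-cur+np.pi/2)%np.pi-np.pi/2
    down=R.from_matrix(np.array([[np.sin(cur),np.cos(cur),0],[-np.cos(cur),np.sin(cur),0],[0,0,-1]]))
    tilt=(r.inv()*down).as_rotvec()
    print("clock",round(s["clock"],2),"pos",np.round(p,4),"j7",round(s["joints"][6],2),"F",np.round(s["force"],2),"w",round(s["width"],3),"grip",round(s["gripper_force"],2))
    print("shift cm (no turn)",np.round(M.T@d*100,2),"world d cm",np.round(d*100,2),"turn tool z",round(-da,3),"tilt err",np.round(tilt,4),"dist",round(np.linalg.norm(d)*100,1))
    Mn=M@R.from_rotvec([0,0,-da]).as_matrix(); print("shift cm in turned frame",np.round(Mn.T@d*100,2))
if __name__=="__main__": goto(*map(float,sys.argv[1:5]))
E
python3 plan.py 0.615 0.1245 0.14 -0.02
```

```text
Traceback (most recent call last):
  File "plan.py", line 15, in <module>
    if __name__=="__main__": goto(*map(float,sys.argv[1:5]))
                             ~~~~^^^^^^^^^^^^^^^^^^^^^^^^^^^
  File "plan.py", line 10, in goto
    down=R.from_matrix(np.array([[np.sin(cur),np.cos(cur),0],[-np.cos(cur),np.sin(cur),0],[0,0,-1]]))
  File "scipy/spatial/transform/_rotation.pyx", line 1143, in scipy.spatial.transform._rotation.Rotation.from_matrix
ValueError: Non-positive determinant (left-handed or null coordinate frame) in rotation matrix 0: [[-0.97045395  0.24128642  0.        ]
 [-0.24128642 -0.97045395  0.        ]
 [ 0.          0.         -1.        ]].
```

```bash
sed -i 's/\[\[np.sin(cur),np.cos(cur),0\],\[-np.cos(cur)/[[-np.sin(cur),np.cos(cur),0],[np.cos(cur)/' plan.py
python3 plan.py 0.615 0.1245 0.14 -0.02
```

```text
clock 2.05 pos [ 0.1508 -0.6065  0.2267] j7 -0.08 F [-0.46 -0.01 -0.33] w 0.996 grip 0.0
shift cm (no turn) [ 62.68 -59.74   8.67] world d cm [46.42 73.1  -8.67] turn tool z 0.264 tilt err [ 0.0001  0.     -0.    ] dist 87.0
shift cm in turned frame [ 44.95 -74.02   8.67]
```

>>> carry_out:
  claw: [9.18,9.18,9.18,9.18,9.18,9.18,9.18,9.18,9.18,9.18,9.18,9.18,9.18,9.18,9.18,9.18,9.18,9.18,9.18,9.18]
  delta_pos:
    - [0,0,0]
    - [0,0,0]
    - [2.5,-4.1,0]
    - [2.5,-4.1,0]
    - [2.5,-4.1,0]
    - [2.5,-4.1,0]
    - [2.5,-4.1,0]
    - [2.5,-4.1,0]
    - [2.5,-4.1,0]
    - [2.5,-4.1,0]
    - [2.5,-4.1,0]
    - [2.5,-4.1,0]
    - [2.5,-4.1,0]
    - [2.5,-4.1,0]
    - [2.5,-4.1,0]
    - [2.5,-4.1,0]
    - [2.5,-4.1,1]
    - [2.5,-4.1,1]
    - [2.5,-4.1,1]
    - [2.5,-4.1,1]
  angular:
    - [0,0,0.132]
    - [0,0,0.132]
    - [0,0,0]
    - [0,0,0]
    - [0,0,0]
    - [0,0,0]
    - [0,0,0]
    - [0,0,0]
    - [0,0,0]
    - [0,0,0]
    - [0,0,0]
    - [0,0,0]
    - [0,0,0]
    - [0,0,0]
    - [0,0,0]
    - [0,0,0]
    - [0,0,0]
    - [0,0,0]
    - [0,0,0]
    - [0,0,0]
  force: 20

```text
clock: 4.05
position: [0.6167, 0.1238, 0.1864]
ee_rot: [3.141, -0.033, 0.001]
force: [-0.1, -0.5, 0.4]
width: 0.998
gripper_force: 0.0
```

```bash
python3 plan.py 0.615 0.1245 0.005 -0.02
```

```text
clock 4.05 pos [0.6167 0.1238 0.1864] j7 -2.02 F [-0.08 -0.48  0.4 ] w 0.998 grip 0.0
shift cm (no turn) [-0.18 -0.07 18.14] world d cm [ -0.17   0.07 -18.14] turn tool z -0.001 tilt err [ 0.0002 -0.0004  0.    ] dist 18.1
shift cm in turned frame [-0.18 -0.07 18.14]
```

>>> carry_out:
  claw: [9.18,9.18,9.18,9.18,9.18,9.18,9.18,9.18,5,5,5,5,5,5,5,5]
  delta_pos:
    - [-0.2,-0.1,4]
    - [0,0,4]
    - [0,0,4]
    - [0,0,3]
    - [0,0,1.6]
    - [0,0,1]
    - [0,0,0.4]
    - [0,0,0]
    - [0,0,0]
    - [0,0,0]
    - [0,0,0]
    - [0,0,0]
    - [0,0,0]
    - [0,0,0]
    - [0,0,-0.5]
    - [0,0,-1.5]
  angular:
    - [0,0,0]
    - [0,0,0]
    - [0,0,0]
    - [0,0,0]
    - [0,0,0]
    - [0,0,0]
    - [0,0,0]
    - [0,0,0]
    - [0,0,0]
    - [0,0,0]
    - [0,0,0]
    - [0,0,0]
    - [0,0,0]
    - [0,0,0]
    - [0,0,0]
    - [0,0,0]
  force: 20

```text
clock: 5.65
position: [0.6125, 0.1228, 0.026]
ee_rot: [3.14, -0.032, -0.005]
force: [-0.0, 0.6, -0.4]
width: 0.649
gripper_force: 20.0
```

```bash
python3 plan.py 0.460 -0.051 0.06 -0.2526
```

```text
clock 5.65 pos [0.6125 0.1228 0.026 ] j7 -2.09 F [-0.02  0.58 -0.42] w 0.649 grip 19.98
shift cm (no turn) [-14.91  17.68  -3.34] world d cm [-15.25 -17.38   3.4 ] turn tool z 0.232 tilt err [ 0.001  0.003 -0.   ] dist 23.4
shift cm in turned frame [-10.43  20.64  -3.34]
```

>>> carry_out:
  claw: [5,5,5,5,5,5,5,5,5,5,5]
  delta_pos:
    - [0,0,-2]
    - [0,0,-3]
    - [0,0,-3]
    - [0,0,0]
    - [0,0,0]
    - [-2,4,0]
    - [-2,4,0]
    - [-2.2,4.2,0]
    - [-2.2,4.2,0]
    - [-2,4.2,0]
    - [0,0,0]
  angular:
    - [0,0,0]
    - [0,0,0]
    - [0,0,0]
    - [0,0,0.116]
    - [0,0,0.116]
    - [0,0,0]
    - [0,0,0]
    - [0,0,0]
    - [0,0,0]
    - [0,0,0]
    - [0,0,0]

```text
clock: 6.75
position: [0.4569, -0.0557, 0.1072]
ee_rot: [3.112, -0.406, -0.005]
force: [1.0, -0.6, -0.8]
width: 0.652
gripper_force: 20.0
```

Run:
```python
from fit import *; from plan import goto
t=arm.get_image("top"); s=arm.get_image("side")
goto(0.460,-0.051,0.03,-0.2526)
z=arm.observe()["position"][2]
for ps in([t,s],[s]): print(fit("block",ps,arm.observe()["position"][:2],z-.004,yaws=[-.25]))
cv2.imwrite("pics/carry1.png",np.hstack([p["frame"][100:360,150:540,::-1] for p in(t,s)]))
```

```text
clock 6.85 pos [ 0.4616 -0.0512  0.1078] j7 -1.96 F [ 0.65 -0.    0.06] w 0.651 grip 19.98
shift cm (no turn) [-0.17  0.02  7.78] world d cm [-0.16  0.02 -7.78] turn tool z -0.002 tilt err [ 0.     -0.0014  0.    ] dist 7.8
shift cm in turned frame [-0.17  0.02  7.78]
([0.4584, -0.0513, -0.2213], np.float64(1.89), 1)
([0.4589, -0.0511, -0.2405], np.float64(1.892), 1)
```

View pics/carry1.png

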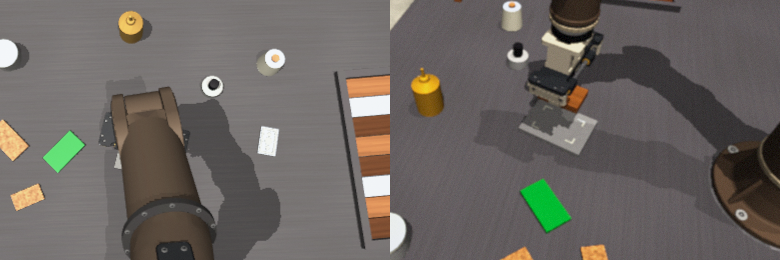

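>>> carry_out:
  claw: [5,5,5,5,5,5]
  delta_pos:
    - [-0.4,0,3]
    - [0,0,3]
    - [0,0,1.6]
    - [0,0,0.6]
    - [0,0,0.2]
    - [0,0,0]
  angular:
    - [0,0,0]
    - [0,0,0]
    - [0,0,0]
    - [0,0,0]
    - [0,0,0]
    - [0,0,0]

```text
clock: 7.6
position: [0.4585, -0.0488, 0.0231]
ee_rot: [-3.117, 0.394, -0.001]
force: [-0.5, -0.2, -0.8]
width: 0.654
gripper_force: 20.0
```

>>> carry_out:
  claw: [5,5,5,5]
  delta_pos:
    - [0,0,0.1]
    - [0,0,0.1]
    - [0,0,0.08]
    - [0,0,0]
  angular:
    - [0,0,0]
    - [0,0,0]
    - [0,0,0]
    - [0,0,0]

```text
clock: 8.0
position: [0.4583, -0.0493, 0.0209]
ee_rot: [3.116, -0.395, 0.002]
force: [-2.2, 0.5, 11.4]
width: 0.65
gripper_force: 20.0
```

```bash
python3 plan.py 0.460 -0.051 0.03 -0.2526
```

```text
clock 8.0 pos [ 0.4583 -0.0493  0.0209] j7 -2.04 F [-2.19  0.46 11.43] w 0.65 grip 19.99
shift cm (no turn) [ 0.21  0.12 -0.91] world d cm [ 0.17 -0.17  0.91] turn tool z 0.0 tilt err [-0.     -0.0015 -0.    ] dist 0.9
shift cm in turned frame [ 0.21  0.12 -0.91]
```

Contact at 11 N. I'll release, rise and head for the plate.

>>> carry_out:
  claw: [9.18,9.18,9.18,9.18,9.18,9.18,9.18,9.18,9.18]
  delta_pos:
    - [0,0,0]
    - [0,0,0]
    - [0,0,0]
    - [0,0,-1]
    - [0,0,-2]
    - [0,0,-3]
    - [0,0,-4]
    - [0,0,-3]
    - [0,0,0]
  angular:
    - [0,0,0]
    - [0,0,0]
    - [0,0,0]
    - [0,0,0]
    - [0,0,0]
    - [0,0,0]
    - [0,0,0]
    - [0,0,0]
    - [0,0,0]

```text
clock: 8.9
position: [0.4602, -0.0492, 0.1543]
ee_rot: [-3.116, 0.395, -0.011]
force: [0.5, 0.0, 0.0]
width: 0.998
gripper_force: 0.0
```

```bash
python3 plan.py 0.460 -0.3842 0.15 -0.21
```

```text
clock 8.9 pos [ 0.4602 -0.0492  0.1543] j7 -1.94 F [0.47 0.01 0.03] w 0.998 grip 0.0
shift cm (no turn) [ 8.34 32.44  0.44] world d cm [-2.00e-02 -3.35e+01 -4.30e-01] turn tool z -0.042 tilt err [-0.0014 -0.0072 -0.    ] dist 33.5
shift cm in turned frame [ 6.96 32.77  0.44]
```

>>> carry_out:
  claw: [9.18,9.18,9.18,9.18,9.18,9.18,9.18,9.18,9.18,9.18]
  delta_pos:
    - [0,0,0]
    - [0.9,4.1,0]
    - [0.9,4.1,0]
    - [0.9,4.1,0]
    - [0.9,4.1,0]
    - [0.9,4.1,0]
    - [0.9,4.1,0]
    - [0.8,4.1,0]
    - [0.7,4.1,0]
    - [0,0,0]
  angular:
    - [0,0,-0.042]
    - [0,0,0]
    - [0,0,0]
    - [0,0,0]
    - [0,0,0]
    - [0,0,0]
    - [0,0,0]
    - [0,0,0]
    - [0,0,0]
    - [0,0,0]

```text
clock: 9.9
position: [0.454, -0.3912, 0.1492]
ee_rot: [3.12, -0.342, -0.002]
force: [-0.3, 0.4, -0.7]
width: 1.003
gripper_force: 0.0
```

Run:
```python
from fit import *; from plan import goto
t=arm.get_image("top"); s=arm.get_image("side")
goto(0.460,-0.3842,0.003,-0.21)
print("bed",.4597,-.0511,-.2526,"block",[fit("block",ps,[.46,-.051],.014,yaws=[-.25]) for ps in([t,s],[t],[s])])
c=np.hstack([cv2.resize(p["frame"][b:b+100,a:a+130,::-1],None,fx=3,fy=3,interpolation=cv2.INTER_CUBIC) for p,a,b in((t,225,190),(s,255,180))])
cv2.imwrite("pics/block.png",c)
```

```text
clock 10.0 pos [ 0.4559 -0.385   0.1491] j7 -1.25 F [ 0.16 -0.46 -0.92] w 1.001 grip 0.0
shift cm (no turn) [ 0.4  -0.16 14.61] world d cm [  0.41   0.08 -14.61] turn tool z -0.003 tilt err [-0.0007  0.0013  0.    ] dist 14.6
shift cm in turned frame [ 0.41 -0.16 14.61]
bed 0.4597 -0.0511 -0.2526 block [([0.458, -0.0504, -0.2553], np.float64(0.072), 2), ([0.4586, -0.05, -0.2515], np.float64(0.09), 1), ([0.4573, -0.0513, -0.2395], np.float64(0.044), 1)]
```

View pics/block.png

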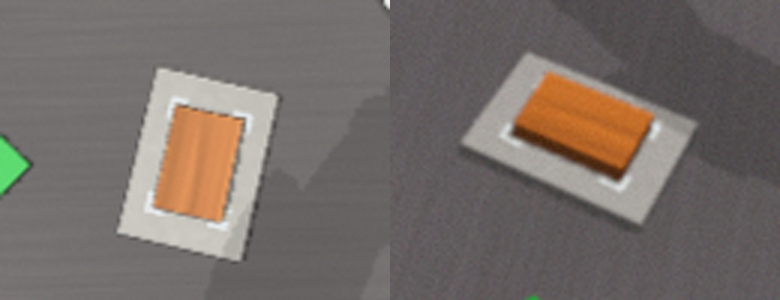

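The crop shows the block square inside the four corner marks. In the left half its centre is at about (200,165), and the fit puts it within 2 mm of the bed centre. Now the plate.

>>> carry_out:
  claw: [9.18,9.18,9.18,9.18,9.18,9.18,9.18,3.5,3.5,3.5,3.5,3.5,3.5,3.5]
  delta_pos:
    - [0.4,-0.1,4]
    - [0,0,4]
    - [0,0,3.5]
    - [0,0,2]
    - [0,0,0.7]
    - [0,0,0.2]
    - [0,0,0]
    - [0,0,0]
    - [0,0,0]
    - [0,0,0]
    - [0,0,0]
    - [0,0,0]
    - [0,0,0]
    - [0,0,0]
  angular:
    - [0,0,0]
    - [0,0,0]
    - [0,0,0]
    - [0,0,0]
    - [0,0,0]
    - [0,0,0]
    - [0,0,0]
    - [0,0,0]
    - [0,0,0]
    - [0,0,0]
    - [0,0,0]
    - [0,0,0]
    - [0,0,0]
    - [0,0,0]
  force: 20

```text
clock: 11.6
position: [0.4609, -0.3844, 0.0059]
ee_rot: [3.124, -0.33, -0.0]
force: [-0.2, -0.1, 1.1]
width: 0.489
gripper_force: 20.0
```

```bash
python3 plan.py 0.458 -0.0505 0.1 -0.2526
```

```text
clock 11.6 pos [ 0.4609 -0.3844  0.0059] j7 -1.29 F [-0.22 -0.15  1.13] w 0.489 grip 20.0
shift cm (no turn) [ -7.25 -32.59  -9.41] world d cm [-0.29 33.39  9.41] turn tool z 0.042 tilt err [ 0.  0. -0.] dist 34.7
shift cm in turned frame [ -8.62 -32.25  -9.41]
```

The tips are only at 5.9 mm on a 7 mm edge, so I'll regrip 3 mm lower.

>>> carry_out:
  claw: [6,6,6,6,6,3.5,3.5,3.5,3.5,3.5,3.5]
  delta_pos:
    - [0,0,0]
    - [0,0,0]
    - [0,0,0.2]
    - [0,0,0.15]
    - [0,0,0]
    - [0,0,0]
    - [0,0,0]
    - [0,0,0]
    - [0,0,0]
    - [0,0,0]
    - [0,0,0]
  angular:
    - [0,0,0]
    - [0,0,0]
    - [0,0,0]
    - [0,0,0]
    - [0,0,0]
    - [0,0,0]
    - [0,0,0]
    - [0,0,0]
    - [0,0,0]
    - [0,0,0]
    - [0,0,0]

```text
clock: 12.7
position: [0.4609, -0.3844, 0.0025]
ee_rot: [3.124, -0.33, 0.0]
force: [0.1, -0.7, -0.9]
width: 0.496
gripper_force: 20.0
```

>>> carry_out:
  claw: [3.5,3.5,3.5,3.5,3.5,3.5,3.5]
  delta_pos:
    - [0,0,-0.5]
    - [0,0,-1.5]
    - [0,0,-3]
    - [0,0,-3]
    - [0,0,-2]
    - [0,0,0]
    - [0,0,0]
  angular:
    - [0,0,0]
    - [0,0,0]
    - [0,0,0]
    - [0,0,0]
    - [0,0,0]
    - [0,0,0.042]
    - [0,0,0]

```text
clock: 13.4
position: [0.4614, -0.3847, 0.1044]
ee_rot: [3.115, -0.396, 0.003]
force: [-0.3, -0.4, -1.3]
width: 0.497
gripper_force: 20.0
```

Run:
```python
from fit import *; from plan import goto
t=arm.get_image("top"); s=arm.get_image("side")
goto(0.458,-0.0505,0.1,-0.2526)
u=proj(s,np.array([arm.observe()["position"]]))[0].astype(int); print(u)
cv2.imwrite("pics/plate.png",cv2.resize(s["frame"][max(0,u[1]-50):u[1]+50,u[0]-70:u[0]+70,::-1],None,fx=4,fy=4,interpolation=cv2.INTER_CUBIC))
```

```text
clock 13.5 pos [ 0.4607 -0.3843  0.1029] j7 -1.3 F [-0.13  0.25 -0.74] w 0.5 grip 20.0
shift cm (no turn) [ -8.56 -32.26   0.29] world d cm [-0.27 33.38 -0.29] turn tool z 0.001 tilt err [ 0.0002 -0.0001  0.    ] dist 33.4
shift cm in turned frame [ -8.61 -32.25   0.29]
[343 109]
```

View pics/plate.png

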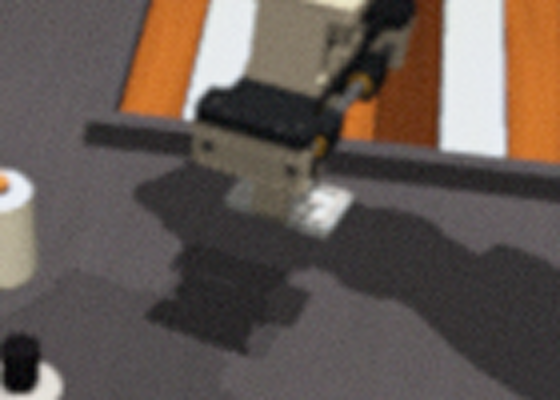

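The plate hangs level in the fingers, at about (325,205) in the crop. I'm carrying it over the block.

>>> carry_out:
  claw: [3.5,3.5,3.5,3.5,3.5,3.5,3.5,3.5,3.5,3.5]
  delta_pos:
    - [-1.1,-4.1,0]
    - [-1.1,-4.1,0]
    - [-1.1,-4.1,0]
    - [-1.1,-4.1,0]
    - [-1.1,-4.1,0]
    - [-1.1,-4.1,0]
    - [-1.0,-4.0,0]
    - [-1.0,-3.6,0]
    - [0,0,0]
    - [0,0,0]
  angular:
    - [0,0,0]
    - [0,0,0]
    - [0,0,0]
    - [0,0,0]
    - [0,0,0]
    - [0,0,0]
    - [0,0,0]
    - [0,0,0]
    - [0,0,0]
    - [0,0,0]

```text
clock: 14.5
position: [0.4577, -0.0503, 0.1023]
ee_rot: [3.117, -0.39, -0.001]
force: [-1.0, -0.9, -0.9]
width: 0.492
gripper_force: 20.0
```

```bash
python3 plan.py 0.458 -0.0505 0.0345 -0.2526
```

```text
clock 14.5 pos [ 0.4577 -0.0503  0.1023] j7 -1.94 F [-1.01 -0.91 -0.92] w 0.492 grip 20.0
shift cm (no turn) [0.04 0.01 6.78] world d cm [ 0.03 -0.02 -6.78] turn tool z 0.004 tilt err [ 0.0003  0.0007 -0.    ] dist 6.8
shift cm in turned frame [0.04 0.01 6.78]
```

>>> carry_out:
  claw: [3.5,3.5,3.5,3.5,3.5,3.5,3.5,3.5]
  delta_pos:
    - [0,0,3]
    - [0,0,2]
    - [0,0,1]
    - [0,0,0.4]
    - [0,0,0.2]
    - [0,0,0.1]
    - [0,0,0.08]
    - [0,0,0]
  angular:
    - [0,0,0]
    - [0,0,0]
    - [0,0,0]
    - [0,0,0]
    - [0,0,0]
    - [0,0,0]
    - [0,0,0]
    - [0,0,0]

```text
clock: 15.3
position: [0.4583, -0.0511, 0.0351]
ee_rot: [-3.117, 0.395, -0.001]
force: [-0.2, 0.2, -0.3]
width: 0.495
gripper_force: 20.0
```

>>> carry_out:
  claw: [3.5,3.5,3.5]
  delta_pos:
    - [0,0,0.05]
    - [0,0,0.05]
    - [0,0,0]
  angular:
    - [0,0,0]
    - [0,0,0]
    - [0,0,0]

```text
clock: 15.6
position: [0.4582, -0.0511, 0.0343]
ee_rot: [3.116, -0.395, 0.001]
force: [-2.1, 0.3, 8.4]
width: 0.497
gripper_force: 20.0
```

>>> carry_out:
  claw: [9.18,9.18,9.18,9.18,9.18,9.18,9.18,9.18,9.18]
  delta_pos:
    - [0,0,0]
    - [0,0,0]
    - [0,0,0]
    - [0,0,-1]
    - [0,0,-2]
    - [0,0,-3]
    - [0,0,-4]
    - [0,0,-2]
    - [0,0,0]
  angular:
    - [0,0,0]
    - [0,0,0]
    - [0,0,0]
    - [0,0,0]
    - [0,0,0]
    - [0,0,0]
    - [0,0,0]
    - [0,0,0]
    - [0,0,0]

```text
clock: 16.5
position: [0.4599, -0.051, 0.1571]
ee_rot: [-3.116, 0.395, -0.009]
force: [-0.3, -1.2, -0.5]
width: 0.998
gripper_force: 0.0
```

```bash
python3 plan.py 0.480 0.298 0.15 0.756
```

```text
clock 16.5 pos [ 0.4599 -0.051   0.1571] j7 -1.91 F [-0.33 -1.19 -0.53] w 0.998 grip 0.0
shift cm (no turn) [ -6.77 -34.3    0.71] world d cm [ 2.01 34.9  -0.71] turn tool z -1.008 tilt err [-0.0011 -0.0059 -0.    ] dist 35.0
shift cm in turned frame [ 25.4  -24.02   0.71]
```

>>> carry_out:
  claw: [9.18,9.18,9.18,9.18,9.18,9.18,9.18,9.18,9.18,9.18,9.18,9.18,9.18,9.18,9.18,9.18,9.18,9.18]
  delta_pos:
    - [0,0,0]
    - [0,0,0]
    - [0,0,0]
    - [0,0,0]
    - [0,0,0]
    - [0,0,0]
    - [0,0,0]
    - [0,0,0]
    - [3.2,-3,0]
    - [3.2,-3,0]
    - [3.2,-3,0]
    - [3.2,-3,0]
    - [3.2,-3,0]
    - [3.2,-3,0]
    - [3.2,-3,0]
    - [3,-3,0]
    - [0,0,0]
    - [0,0,0]
  angular:
    - [0,0,-0.126]
    - [0,0,-0.126]
    - [0,0,-0.126]
    - [0,0,-0.126]
    - [0,0,-0.126]
    - [0,0,-0.126]
    - [0,0,-0.126]
    - [0,0,-0.126]
    - [0,0,0]
    - [0,0,0]
    - [0,0,0]
    - [0,0,0]
    - [0,0,0]
    - [0,0,0]
    - [0,0,0]
    - [0,0,0]
    - [0,0,0]
    - [0,0,0]

```text
clock: 18.3
position: [0.4773, 0.2985, 0.1527]
ee_rot: [-2.918, -1.163, 0.003]
force: [-0.1, -1.7, -0.7]
width: 1.001
gripper_force: 0.0
```

Run:
```python
from fit import *; from plan import goto
t=arm.get_image("top"); s=arm.get_image("side")
goto(0.480,0.298,0.003,0.756)
for l,z in(("block",.014),("plate",.032)): print(l,[fit(l,ps,[.458,-.051],z,yaws=[-.25]) for ps in([t,s],[s])])
c=np.hstack([cv2.resize(p["frame"][b:b+100,a:a+130,::-1],None,fx=3,fy=3,interpolation=cv2.INTER_CUBIC) for p,a,b in((t,225,190),(s,255,180))])
cv2.imwrite("pics/plate2.png",c)
```

```text
clock 18.4 pos [0.4781 0.2963 0.153 ] j7 -1.71 F [ 0.4  -0.42 -0.29] w 1.001 grip 0.0
shift cm (no turn) [ 0.28 -0.   15.  ] world d cm [  0.19   0.17 -15.  ] turn tool z -0.001 tilt err [ 0.0005  0.0018 -0.    ] dist 15.0
shift cm in turned frame [ 0.28 -0.   15.  ]
block [([0.4549, -0.0473, -0.142], np.float64(1.664), 2), ([0.446, -0.0433, -0.0222], np.float64(2.643), 1)]
plate [([0.4555, -0.0503, -0.2465], np.float64(0.235), 2), ([0.4499, -0.0486, -0.2456], np.float64(0.393), 1)]
```

View pics/plate2.png

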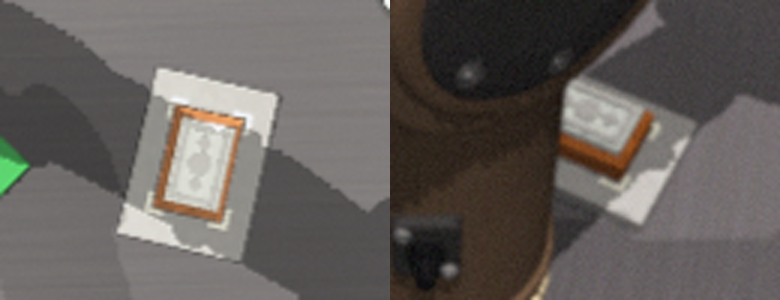

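The plate lies relief up on the block at about (203,162) in the left half, well centred. The side view is blocked by the arm. Now the pad.

>>> carry_out:
  claw: [9.18,9.18,9.18,9.18,9.18,9.18,9.18,4.5,4.5,4.5,4.5,4.5,4.5,4.5]
  delta_pos:
    - [0.3,0,4]
    - [0,0,4]
    - [0,0,3.5]
    - [0,0,2]
    - [0,0,1]
    - [0,0,0.5]
    - [0,0,0]
    - [0,0,0]
    - [0,0,0]
    - [0,0,0]
    - [0,0,0]
    - [0,0,0]
    - [0,0,0]
    - [0,0,0]
  angular:
    - [0,0,0]
    - [0,0,0]
    - [0,0,0]
    - [0,0,0]
    - [0,0,0]
    - [0,0,0]
    - [0,0,0]
    - [0,0,0]
    - [0,0,0]
    - [0,0,0]
    - [0,0,0]
    - [0,0,0]
    - [0,0,0]
    - [0,0,0]
  force: 15

```text
clock: 20.1
position: [0.4805, 0.2999, 0.0038]
ee_rot: [2.92, 1.159, 0.0]
force: [0.2, -0.8, 3.8]
width: 0.607
gripper_force: 15.0
```

Run:
```python
from fit import *; from plan import goto
goto(0.458,-0.051,0.12,-0.2526)
t=arm.get_image("top")
for l,z in(("block",.014),("plate",.032)): print(l,[fit(l,ps,[.458,-.051],z,yaws=[-.25]) for ps in([t],)])
```

```text
clock 20.1 pos [0.4805 0.2999 0.0038] j7 -1.83 F [ 0.23 -0.8   3.8 ] w 0.607 grip 15.0
shift cm (no turn) [-25.7   23.99 -11.62] world d cm [ -2.25 -35.09  11.62] turn tool z 1.008 tilt err [ 0.0002 -0.0002  0.    ] dist 37.0
shift cm in turned frame [  6.59  34.54 -11.62]
block [([0.4594, -0.0498, -0.2406], np.float64(1.737), 1)]
plate [([0.4577, -0.0514, -0.239], np.float64(0.056), 1)]
```

>>> carry_out:
  claw: [4.5,4.5,4.5,4.5,4.5,4.5,4.5,4.5,4.5,4.5,4.5,4.5,4.5,4.5,4.5]
  delta_pos:
    - [0,0,-0.5]
    - [0,0,-1.5]
    - [0,0,-3]
    - [0,0,-3.5]
    - [0,0,-3]
    - [-3.2,3,0]
    - [-3.2,3,0]
    - [-3.2,3,0]
    - [-3.2,3,0]
    - [-3.2,3,0]
    - [-3.2,3,0]
    - [-3.2,3,0]
    - [-3.2,3,0]
    - [0,0,0]
    - [0,0,0]
  angular:
    - [0,0,0]
    - [0,0,0]
    - [0,0,0]
    - [0,0,0]
    - [0,0,0]
    - [0,0,0]
    - [0,0,0]
    - [0,0,0]
    - [0,0,0]
    - [0,0,0]
    - [0,0,0]
    - [0,0,0]
    - [0,0,0]
    - [0,0,0]
    - [0,0,0]

```text
clock: 21.75
position: [0.4587, -0.0513, 0.1194]
ee_rot: [2.921, 1.155, 0.001]
force: [0.4, 0.5, -0.4]
width: 0.608
gripper_force: 15.0
```

>>> carry_out:
  claw: [4.5,4.5,4.5,4.5,4.5,4.5,4.5,4.5,4.5,4.5]
  delta_pos:
    - [0,0,0]
    - [0,0,0]
    - [0,0,0]
    - [0,0,0]
    - [0,0,0]
    - [0,0,0]
    - [0,0,0]
    - [0,0,0]
    - [0,0,0]
    - [0,0,0]
  angular:
    - [0,0,0.126]
    - [0,0,0.126]
    - [0,0,0.126]
    - [0,0,0.126]
    - [0,0,0.126]
    - [0,0,0.126]
    - [0,0,0.126]
    - [0,0,0.126]
    - [0,0,0]
    - [0,0,0]

```text
clock: 22.75
position: [0.4589, -0.049, 0.119]
ee_rot: [-3.117, 0.386, -0.001]
force: [0.6, 0.4, -0.7]
width: 0.606
gripper_force: 15.0
```

Run:
```python
from fit import *; from plan import goto
goto(0.4593,-0.0518,0.042,-0.2526)
s=arm.get_image("side")
u=proj(s,np.array([arm.observe()["position"]]))[0].astype(int); print(u)
cv2.imwrite("pics/padc.png",cv2.resize(s["frame"][max(0,u[1]-50):u[1]+70,u[0]-70:u[0]+70,::-1],None,fx=4,fy=4,interpolation=cv2.INTER_CUBIC))
```

```text
clock 22.75 pos [ 0.4589 -0.049   0.119 ] j7 -1.94 F [ 0.61  0.39 -0.74] w 0.606 grip 15.0
shift cm (no turn) [0.1  0.27 7.7 ] world d cm [ 0.04 -0.28 -7.7 ] turn tool z 0.006 tilt err [-0.0004 -0.0004 -0.    ] dist 7.7
shift cm in turned frame [0.1  0.27 7.7 ]
[322 192]
```

View pics/padc.png

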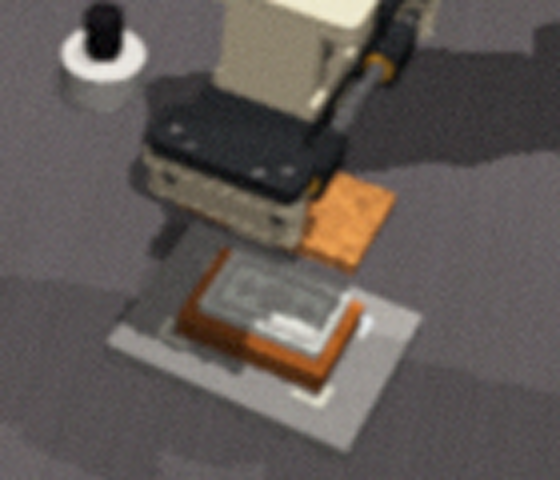

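The pad is level in the fingers at about (345,220) in the crop, above the plate at (275,295). Lowering it.

>>> carry_out:
  claw: [4.5,4.5,4.5,4.5,4.5,4.5]
  delta_pos:
    - [0.1,0.2,3]
    - [0,0,2.5]
    - [0,0,1.2]
    - [0,0,0.4]
    - [0,0,0]
    - [0,0,0]
  angular:
    - [0,0,0]
    - [0,0,0]
    - [0,0,0]
    - [0,0,0]
    - [0,0,0]
    - [0,0,0]

```text
clock: 23.4
position: [0.4598, -0.0525, 0.0484]
ee_rot: [-3.117, 0.394, -0.002]
force: [0.1, -0.3, 0.1]
width: 0.605
gripper_force: 15.0
```

>>> carry_out:
  claw: [4.5,4.5,4.5,4.5]
  delta_pos:
    - [0,0,0.1]
    - [0,0,0.1]
    - [0,0,0.05]
    - [0,0,0]
  angular:
    - [0,0,0]
    - [0,0,0]
    - [0,0,0]
    - [0,0,0]

```text
clock: 23.8
position: [0.4592, -0.0526, 0.0452]
ee_rot: [3.117, -0.395, 0.0]
force: [-0.1, 0.7, 0.3]
width: 0.61
gripper_force: 15.0
```

>>> carry_out:
  claw: [4.5,4.5,4.5,4.5]
  delta_pos:
    - [0,0,0.05]
    - [0,0,0.05]
    - [0,0,0]
    - [0,0,0]
  angular:
    - [0,0,0]
    - [0,0,0]
    - [0,0,0]
    - [0,0,0]

```text
clock: 24.2
position: [0.4593, -0.0526, 0.0447]
ee_rot: [3.116, -0.395, 0.001]
force: [-3.0, -1.0, 10.7]
width: 0.604
gripper_force: 15.0
```

>>> carry_out:
  claw: [9.18,9.18,9.18,9.18,9.18,9.18,9.18,9.18,9.18,9.18]
  delta_pos:
    - [0,0,0]
    - [0,0,0]
    - [0,0,0]
    - [0,0,-1]
    - [0,0,-2]
    - [0,0,-3]
    - [0,0,-4]
    - [0,0,-3]
    - [0,0,0]
    - [0,0,0]
  angular:
    - [0,0,0]
    - [0,0,0]
    - [0,0,0]
    - [0,0,0]
    - [0,0,0]
    - [0,0,0]
    - [0,0,0]
    - [0,0,0]
    - [0,0,0]
    - [0,0,0]

```text
clock: 25.2
position: [0.4595, -0.0526, 0.1751]
ee_rot: [3.117, -0.395, 0.003]
force: [-0.5, 0.5, 0.2]
width: 0.997
gripper_force: 0.0
```

```bash
python3 plan.py 0.608 -0.241 0.17 -0.2526
```

```text
clock 25.2 pos [ 0.4595 -0.0526  0.1751] j7 -1.9 F [-0.45  0.51  0.25] w 0.997 grip 0.0
shift cm (no turn) [19.08 14.53  0.54] world d cm [ 14.85 -18.84  -0.51] turn tool z 0.0 tilt err [-0.0002 -0.002  -0.    ] dist 24.0
shift cm in turned frame [19.09 14.53  0.54]
```

>>> carry_out:
  claw: [9.18,9.18,9.18,9.18,9.18,9.18,9.18,9.18]
  delta_pos:
    - [3.2,2.4,0]
    - [3.2,2.4,0]
    - [3.2,2.4,0]
    - [3.2,2.4,0]
    - [3.2,2.4,0]
    - [3.1,2.5,0]
    - [0,0,0]
    - [0,0,0]
  angular:
    - [0,0,0]
    - [0,0,0]
    - [0,0,0]
    - [0,0,0]
    - [0,0,0]
    - [0,0,0]
    - [0,0,0]
    - [0,0,0]

```text
clock: 26.0
position: [0.6071, -0.241, 0.172]
ee_rot: [-3.116, 0.397, 0.005]
force: [0.2, 0.6, -0.7]
width: 1.001
gripper_force: 0.0
```

Run:
```python
from fit import *; from plan import goto
t=arm.get_image("top"); s=arm.get_image("side")
goto(0.608,-0.241,0.034,-0.2526)
for l,z in(("pad",.041),("block",.014)): print(l,[fit(l,ps,[.458,-.051],z,yaws=[-.25]) for ps in([t],[s])])
c=np.hstack([cv2.resize(p["frame"][b:b+100,a:a+130,::-1],None,fx=3,fy=3,interpolation=cv2.INTER_CUBIC) for p,a,b in((t,225,190),(s,255,180))])
cv2.imwrite("pics/pad2.png",c)
```

```text
clock 26.1 pos [ 0.6071 -0.2392  0.173 ] j7 -1.6 F [-0.73 -0.07  0.09] w 0.998 grip 0.0
shift cm (no turn) [ 0.17  0.16 13.9 ] world d cm [  0.09  -0.18 -13.9 ] turn tool z 0.002 tilt err [-0.0008  0.0025  0.    ] dist 13.9
shift cm in turned frame [ 0.17  0.16 13.9 ]
pad [([0.4608, -0.053, -0.2439], np.float64(0.036), 1), ([0.458, -0.0537, -0.2406], np.float64(0.036), 1)]
block [None, ([0.4592, -0.0517, -0.2129], np.float64(2.535), 1)]
```

View pics/pad2.png

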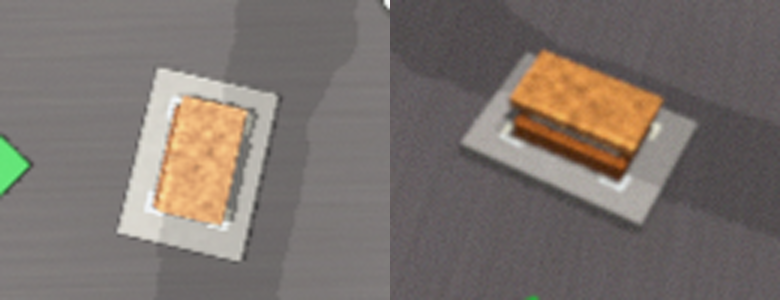

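The pad lies level and centred, at about (200,160) in the left half; the fit puts it within 3 mm of the plate. Now the weight.

>>> carry_out:
  claw: [9.18,9.18,9.18,9.18,9.18,9.18,9.18,1.5,1.5,1.5,1.5,1.5,1.5,1.5,1.5,1.5,1.5]
  delta_pos:
    - [0.1,0.1,4]
    - [0,0,4]
    - [0,0,3]
    - [0,0,2]
    - [0,0,0.8]
    - [0,0,0]
    - [0,0,0]
    - [0,0,0]
    - [0,0,0]
    - [0,0,0]
    - [0,0,0]
    - [0,0,0]
    - [0,0,0]
    - [0,0,0]
    - [0,0,0]
    - [0,0,0]
    - [0,0,0]
  angular:
    - [0,0,0]
    - [0,0,0]
    - [0,0,0]
    - [0,0,0]
    - [0,0,0]
    - [0,0,0]
    - [0,0,0]
    - [0,0,0]
    - [0,0,0]
    - [0,0,0]
    - [0,0,0]
    - [0,0,0]
    - [0,0,0]
    - [0,0,0]
    - [0,0,0]
    - [0,0,0]
    - [0,0,0]
  force: 40

```text
clock: 28.0
position: [0.6086, -0.2418, 0.0361]
ee_rot: [-3.117, 0.395, 0.0]
force: [-1.0, 0.3, -0.2]
width: 0.274
gripper_force: 40.0
```

>>> carry_out:
  claw: [1.5,1.5,1.5,1.5,1.5]
  delta_pos:
    - [0,0,-0.3]
    - [0,0,-0.7]
    - [0,0,-1]
    - [0,0,0]
    - [0,0,0]
  angular:
    - [0,0,0]
    - [0,0,0]
    - [0,0,0]
    - [0,0,0]
    - [0,0,0]

```text
clock: 28.5
position: [0.6089, -0.242, 0.0566]
ee_rot: [3.116, -0.395, 0.001]
force: [-0.2, -0.5, -6.9]
width: 0.273
gripper_force: 40.0
```

>>> carry_out:
  claw: [1.5,1.5,1.5,1.5,1.5,1.5,1.5,1.5,1.5,1.5,1.5,1.5,1.5,1.5]
  delta_pos:
    - [0,0,-1.5]
    - [0,0,-2.5]
    - [0,0,-2.5]
    - [0,0,-1.5]
    - [-1.6,-1.2,0]
    - [-2.6,-2,0]
    - [-3.2,-2.4,0]
    - [-3.2,-2.4,0]
    - [-3.2,-2.4,0]
    - [-2.7,-2,0]
    - [-1.8,-1.4,0]
    - [-0.8,-0.7,0]
    - [0,0,0]
    - [0,0,0]
  angular:
    - [0,0,0]
    - [0,0,0]
    - [0,0,0]
    - [0,0,0]
    - [0,0,0]
    - [0,0,0]
    - [0,0,0]
    - [0,0,0]
    - [0,0,0]
    - [0,0,0]
    - [0,0,0]
    - [0,0,0]
    - [0,0,0]
    - [0,0,0]

```text
clock: 29.9
position: [0.4608, -0.0546, 0.1365]
ee_rot: [3.116, -0.396, 0.002]
force: [0.1, -0.1, -6.4]
width: 0.276
gripper_force: 40.0
```

Run:
```python
from fit import *; from plan import goto
goto(0.459,-0.053,0.087,-0.2526)
s=arm.get_image("side")
u=proj(s,np.array([arm.observe()["position"]]))[0].astype(int); print(u)
cv2.imwrite("pics/wc.png",cv2.resize(s["frame"][max(0,u[1]-40):u[1]+80,u[0]-70:u[0]+70,::-1],None,fx=4,fy=4,interpolation=cv2.INTER_CUBIC))
```

```text
clock 29.9 pos [ 0.4608 -0.0546  0.1365] j7 -1.91 F [ 0.09 -0.08 -6.41] w 0.276 grip 40.0
shift cm (no turn) [-0.23 -0.11  4.95] world d cm [-0.18  0.16 -4.95] turn tool z -0.0 tilt err [ 0.0003 -0.0014  0.    ] dist 5.0
shift cm in turned frame [-0.23 -0.11  4.95]
[322 184]
```

View pics/wc.png

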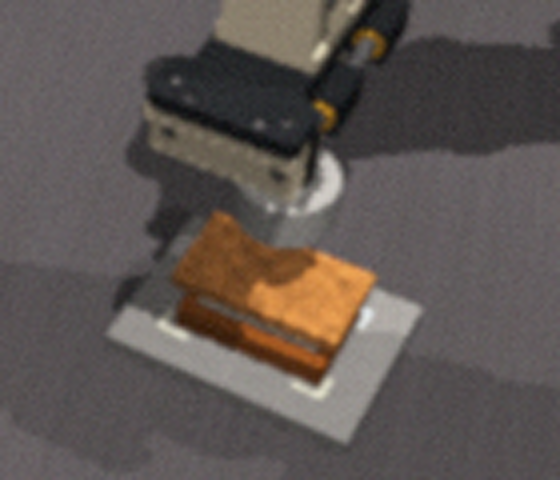

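The weight hangs upright at about (300,205) in the crop, above the pad at (275,280). Lowering gently.

>>> carry_out:
  claw: [1.5,1.5,1.5,1.5,1.5,1.5,1.5]
  delta_pos:
    - [-0.2,-0.1,1]
    - [0,0,1.5]
    - [0,0,1.2]
    - [0,0,0.6]
    - [0,0,0.3]
    - [0,0,0]
    - [0,0,0]
  angular:
    - [0,0,0]
    - [0,0,0]
    - [0,0,0]
    - [0,0,0]
    - [0,0,0]
    - [0,0,0]
    - [0,0,0]

```text
clock: 30.65
position: [0.4586, -0.0524, 0.0904]
ee_rot: [-3.117, 0.396, -0.001]
force: [0.2, 0.1, -6.3]
width: 0.271
gripper_force: 40.0
```

>>> carry_out:
  claw: [1.5,1.5,1.5,1.5,1.5]
  delta_pos:
    - [0,0,0.05]
    - [0,0,0.05]
    - [0,0,0.05]
    - [0,0,0]
    - [0,0,0]
  angular:
    - [0,0,0]
    - [0,0,0]
    - [0,0,0]
    - [0,0,0]
    - [0,0,0]

```text
clock: 31.15
position: [0.4582, -0.0523, 0.0887]
ee_rot: [3.117, -0.395, 0.0]
force: [1.6, 0.7, -6.6]
width: 0.272
gripper_force: 40.0
```

>>> carry_out:
  claw: [1.5,1.5,1.5,1.5,1.5,1.5]
  delta_pos:
    - [0,0,0.04]
    - [0,0,0.04]
    - [0,0,0.04]
    - [0,0,0.03]
    - [0,0,0]
    - [0,0,0]
  angular:
    - [0,0,0]
    - [0,0,0]
    - [0,0,0]
    - [0,0,0]
    - [0,0,0]
    - [0,0,0]

```text
clock: 31.75
position: [0.4582, -0.0523, 0.0871]
ee_rot: [3.117, -0.395, -0.0]
force: [0.1, -0.1, -6.0]
width: 0.274
gripper_force: 40.0
```

>>> carry_out:
  claw: [1.5,1.5,1.5,1.5]
  delta_pos:
    - [0,0,0.03]
    - [0,0,0.03]
    - [0,0,0]
    - [0,0,0]
  angular:
    - [0,0,0]
    - [0,0,0]
    - [0,0,0]
    - [0,0,0]

```text
clock: 32.15
position: [0.4583, -0.0523, 0.0869]
ee_rot: [3.117, -0.395, 0.001]
force: [-3.2, 0.1, 5.9]
width: 0.272
gripper_force: 40.0
```

>>> carry_out:
  claw: [2.6,3.2,5,7,9.18,9.18,9.18,9.18,9.18,9.18,9.18,9.18,9.18]
  delta_pos:
    - [0,0,0]
    - [0,0,0]
    - [0,0,0]
    - [0,0,0]
    - [0,0,0]
    - [0,0,-0.5]
    - [0,0,-1]
    - [0,0,-2]
    - [0,0,-3]
    - [0,0,-4]
    - [0,0,-3]
    - [0,0,0]
    - [0,0,0]
  angular:
    - [0,0,0]
    - [0,0,0]
    - [0,0,0]
    - [0,0,0]
    - [0,0,0]
    - [0,0,0]
    - [0,0,0]
    - [0,0,0]
    - [0,0,0]
    - [0,0,0]
    - [0,0,0]
    - [0,0,0]
    - [0,0,0]
  force: 10

```text
clock: 33.45
position: [0.4586, -0.0523, 0.2226]
ee_rot: [-3.117, 0.395, -0.004]
force: [0.1, 0.5, 0.4]
width: 1.0
gripper_force: 0.0
```

>>> carry_out:
  claw: [9.18,9.18,9.18,9.18,9.18,9.18,9.18]
  delta_pos:
    - [0,4,0]
    - [0,4,0]
    - [0,4,0]
    - [0,4,0]
    - [0,4,0]
    - [0,0,0]
    - [0,0,0]
  angular:
    - [0,0,0]
    - [0,0,0]
    - [0,0,0]
    - [0,0,0]
    - [0,0,0]
    - [0,0,0]
    - [0,0,0]

```text
clock: 34.15
position: [0.4073, -0.2462, 0.2205]
ee_rot: [-3.115, 0.399, 0.003]
force: [-0.6, 0.7, 0.7]
width: 0.999
gripper_force: 0.0
```

Run:
```python
from fit import *
t=arm.get_image("top"); s=arm.get_image("side")
for l,z in(("weight",.051),("pad",.041)): print(l,[fit(l,ps,[.459,-.053],z,yaws=[-.25]) for ps in([t],[s])])
c=np.hstack([cv2.resize(p["frame"][b:b+100,a:a+130,::-1],None,fx=3,fy=3,interpolation=cv2.INTER_CUBIC) for p,a,b in((t,225,190),(s,255,170))])
cv2.imwrite("pics/end.png",c)
```

```text
weight [([0.457, -0.0517, -0.2964], np.float64(0.101), 1), ([0.4564, -0.0521, -0.2026], np.float64(0.055), 1)]
pad [([0.4613, -0.0522, -0.2539], np.float64(1.057), 1), ([0.4583, -0.0535, -0.2389], np.float64(0.963), 1)]
```

View pics/end.png

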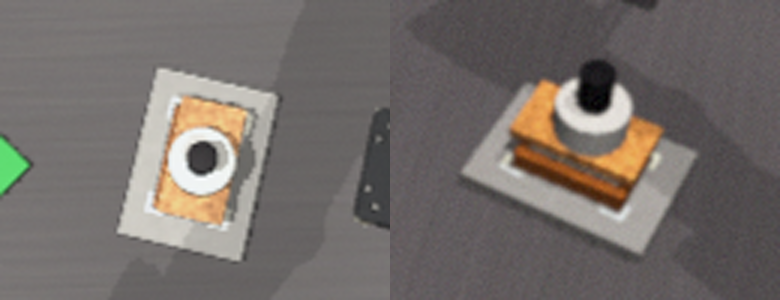

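The weight stands upright in the middle of the pad, at (203,160) in the left half, with the stack aligned on the bed. All offsets are within about 4 mm and the arm is clear, so I'm handing in.

```bash
python3 -c "
from cell import arm
print(arm.sign_off())"
```

```text
the job is handed in; nothing more can be done
None
```

The block, plate (relief up), cork pad and weight are stacked on the bed in that order, each within about 4 mm of the centre below by the camera fits, and the job is handed in at about 34 s; the hand-in gave no verdict.

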